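# Gather three bangles on a display bar and hang it on the stand

## Robot

A 6-joint arm with a two-finger parallel gripper is mounted at the origin on the work surface. World frame = base frame: x ahead of the robot, y to its left, z up, the work surface at z = 0. Lengths are in m, angles in rad, forces in N, time in s.
With the tool pointing down it reaches from about 0.25 to 0.725 m from the base axis. Payload 9.7 kg.
Tool frame: the origin (TCP) lies midway between the tips of the shut fingers; the grasp point (between the pads) lies 19 mm behind it (robot.grip_depth is the distance from the TCP to the grasp point, in m); z points along the fingers, y is the direction in which the jaws open and shut (so a half turn about z gives the same grasp; the last joint's range is limited). The gripper opens to 85 mm and grips with 20 to 120 N. Pads are 22 mm wide; open, the fingers measure 114 mm over their backs; the gripper's body (76 mm by 85 mm) begins 54 mm behind the grasp point. The pads swing forward as they close: fully open they stand 13 mm farther back than shut.
Start: joints at [-1.196, 0.087, 0.176, 1.66, 0, 1.571], TCP at [0.201, -0.512, 0.231] pointing down, gripper open.
Joint ranges: [-3.13, 3.13], [-0.85, 1.81], [-1.15, 1.24], [-2.2, 2.28], [-1.44, 1.52], [-3.14, 3.14]. Speed limits (rad/s): [2.22, 2.22, 2.57, 3.14, 3.14, 3.14].

## Interface

Orientations are given as a 3x3 rotation matrix whose columns are the frame's x, y, z axes.
In Python, from workcell import read_state, imaging, order, robot gives the robot as it stands.
- The arm moves only by the tool servo_tool, never from a script. Its argument "deltas" is a list of rows, each a list of 7 numbers: the shift along the tool's x, y, z each as a share of 40 cm, from -1 to 1, then the turn, a rotation vector about the tool's x, y, z each as a share of 30 degrees, from -1 to 1, then the closure, from -1 (fully open) to 1 (shut). In form: [[dx, dy, dz, ax, ay, az, claw], ...]. A call has 1 to 12 rows; each row shifts and turns the commanded pose from where the row before left it, along the tool's axes as they then stand; what a row does not reach is not made up. A row lasts 1/10 s, in which the tool goes at most 50 mm and 8.59 degrees, less where a joint would pass 70% of its speed; a pose out of reach is approached as far as the arm can. A call with a number of a shift or a turn outside -1 to 1 is refused whole. A call with a gripper value outside its range is refused whole. The fingers move at their own pace and stop on an object; "grip_force" is the grip in N (left out, the last holds). Time passes only in rows, so rows that do not move let the fingers close. It gives the time, the measured TCP pose, the force and the opening at its end, in the units of the state.
- read_state(): the state, without advancing time (a new reading comes with each control period).
- imaging.grab_frame(name): name is "side" or "top" or "wrist"; returns a dict with "image" (420x560x3 uint8, red, green, blue), "depth" (420x560 float32, m along the optical axis (not along the pixel's ray), 0 where there is no reading), "vfov" (degrees; the focal length in pixels is half the picture's height over the tangent of half this angle, whatever the lens; pixels are square), "cx", "cy" (the principal point, pixels), "R" (3x3) and "t" (3): a world point X has camera coordinates R X + t. Camera axes: x right, y down, z forward; pixel columns grow to the right and rows downward; lengths in m; the calibration is good to about 2 mm. The wrist camera is an equidistant fisheye: a pixel r from the principal point sees the ray r / f radians off the axis. A picture is of the moment at which its call begins.
- order.sign_off(): hands the job in, once; it reports no verdict.
The state is a dict: "time": time; "joint_positions": joint angles; "dq": joint speeds; "tau": joint torques, N m; "tcp_pos": TCP position; "tool_rot": TCP orientation; "contact_force": force on the tool from outside, world axes, zero at the start; "moment": the same for the moment, N m; "grip_width": finger opening in m.
Only numpy, scipy, OpenCV 4.12 (cv2) and the standard library are available. Lean on these libraries where they do the work, as an engineer would, in place of code of your own. Each camera call takes 0.05 s, during which the arm holds its last target.

## Task

Take the wooden display bar from its low rest by its dark handle, slide it through all three bangles standing in the peg rack, and lift them out together on the bar, never touching the bangles with the gripper. Lay the bar squarely in the two forks of the white display stand with all three bangles hanging between the forks, and let go. Leave the spray bottle, the jar and the ring box where they are.

Things in the scene. Friction and masses are not known exactly. Their poses are not given: they have to be found in the camera images.
- bar: display bar, 195 mm, 120 g, level along its y. Origin on its axis, midway between the forks that carry it. Light shaft 14 mm square from y = -66 to +63 mm, then a taper to the tip at y = +75 mm. Dark handle 22 mm wide (x), 26 mm high, on the same axis from y = -120 to -66 mm: hold it at y = -93 mm. Starts in the rest, axis 50 mm above the table, handle overhanging the rest's -y end.
- rest: fixed low black rest that the bar starts in: base 60 x 130 x 10 mm, two open-topped forks 10 mm thick at y = -55 and +55 mm, 54 mm across the flared prongs, prong tops 72 mm above the table. Origin on the table under its centre.
- rack: fixed wooden peg rack, base 100 (x) x 116 (y) x 12 mm, origin on the table under its centre. Bangles stand on edge on the base in slots at y = -28, 0, +28 mm, holes in line along y. 8 mm pegs at x = -31 and +31 mm, 56 mm high, part the slots; between them (|x| under 27 mm) only bangles stand above the base. Its -y end, on the robot's right, has room for bar and hand to come in along +y.
- bangle_red: loose red bangle, outer diameter 72 mm, hole 54 mm, 16 mm wide, about 35 g. Origin at its centre, y along the axis of its hole. In the rack its centre is 48 mm above the table and its hole spans 21 to 75 mm height. Which bangle is in which slot changes.
- bangle_green: loose green bangle, outer diameter 80 mm, hole 62 mm, 16 mm wide, about 40 g. Origin at its centre, y along the hole. In the rack its hole spans 21 to 83 mm height.
- bangle_blue: loose blue bangle, outer diameter 88 mm, hole 70 mm, 16 mm wide, about 45 g. Origin at its centre, y along the hole. In the rack its hole spans 21 to 91 mm height. Hanging on the bar its lowest point is 72 mm below the bar's axis.
- stand: fixed white display stand, base 90 (x) x 150 (y) x 12 mm, origin on the table under its centre. Two posts 44 mm wide, 10 mm thick at y = -55 and +55 mm, topped by open forks: notch 22 mm wide, floor 133 mm above the table, flared prongs to 162 mm. A bar lying in both has its axis 140 mm up, along the stand's y; bangles hang between the posts, the handle overhangs an end.
- spray_can: bystander: loose pink bottle with white cap, 52 mm across, 130 mm tall; origin under its centre.
- cream_jar: bystander: loose white jar with black cap, 72 mm across, 55 mm tall; origin under its centre.
- ring_box: bystander: loose shallow black box of rings, 110 x 150 x 30 mm; origin under its centre.
Not all that is in view belongs to the job. There is more than one size of the bangle_blue; the one meant has the size given above.

How it is judged:
By the outcome, as a careful person would: the job done as asked, in the order asked, and still so for the second after the job is handed in, with the robot touching nothing.
It also fails if it takes over 58 s, if anything falls off the work surface, if the arm or the gripper's body presses on something with over 40 N, if the wrist force passes 120 N, or if a joint passes its speed limit or range.

## Working session

There is one attempt and no reset: what is moved stays moved. The work goes in short steps, Python scripts to look and compute and a tool call to move; the robot and the scene stay as the last step left them, time stands still between calls to the robot, and variables do not carry over. Pictures are saved under pics/ and viewed, and the job is handed in when it is done.

Besides the shell and the picture viewer there is one more tool, called after "Emit:" in YAML: its name, and indented under it one key for each argument. servo_tool: Moves the arm, as the interface text tells. Shift numbers are shares of 40 cm and turn numbers shares of 30 degrees, none past 1 either way. Its arguments: {"type":"object","properties":{"deltas":{"type":"array","items":{"type":"array","items":{"type":"number"}}},"grip_force":{"type":"number"}},"required":["deltas"]}

```bash
ls; mkdir -p pics; python3 - <<'E'
from workcell import read_state, imaging, order, robot
import cv2,numpy as np
s=read_state(); print(s['time'],s['tcp_pos'],s['tool_rot'],s['grip_width'],robot.grip_depth)
for n in ['side','top','wrist']:
    f=imaging.grab_frame(n); cv2.imwrite(f'pics/{n}0.png',f['image'][:,:,::-1]); np.savez(f'pics/{n}0.npz',**f)
    print(n,f['vfov'],f['cx'],f['cy'],np.round(f['R'],3).tolist(),np.round(f['t'],3))
print(read_state()['time'])
E
```

```text
pics
0.0 [ 0.20126148 -0.51161365  0.2305705 ] [[ 9.30585486e-01  3.66074347e-01 -4.74482573e-04]
 [ 3.66074655e-01 -9.30584646e-01  1.25078104e-03]
 [ 1.63326565e-05 -1.33765473e-03 -9.99999105e-01]] 0.08539972007112348 0.0187
side 56.68846902132666 283.03285826196696 210.00896989373786 [[0.932, -0.363, -0.013], [-0.287, -0.713, -0.64], [0.223, 0.6, -0.769]] [-0.477  0.265  0.694]
top 52.90408915165441 288.1469781531259 202.60629349192453 [[0.028, -0.999, -0.021], [-0.997, -0.026, -0.068], [0.067, 0.023, -0.997]] [0.094 0.553 0.974]
wrist 65.70646984690485 280.1822148719504 211.7994573547259 [[0.366, -0.931, -0.002], [-0.896, -0.352, 0.272], [-0.253, -0.098, -0.962]] [-0.55  -0.035  0.378]
0.15
```

View pics/top0.png

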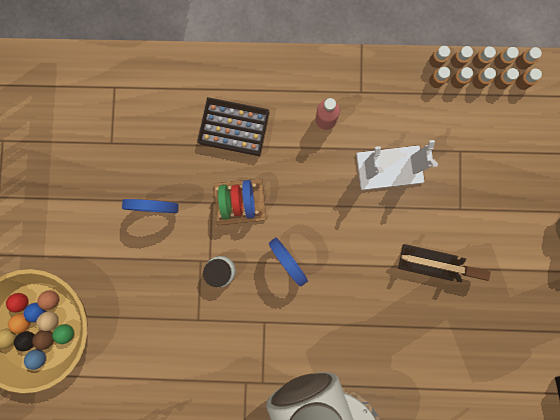

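View pics/side0.png

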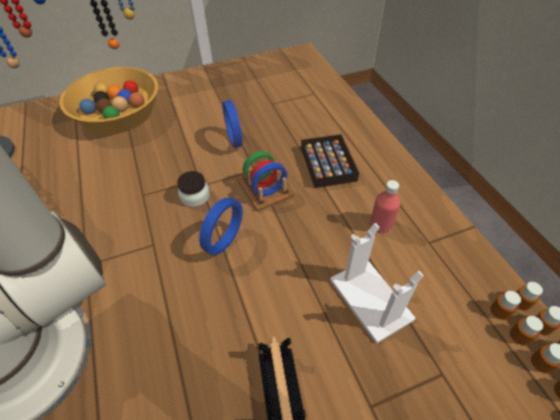

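View pics/wrist0.png

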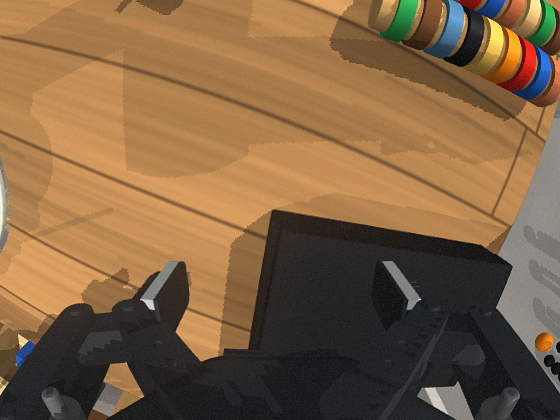

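The rack at top (240,200) holds the green, red and blue bangles. Two other blue rings stand loose at (150,205) and (288,262), the white stand is at (397,167), and the bar in its rest is at (445,263). I'll enlarge these and measure.

```bash
cat > h.py <<'E'
import numpy as np,cv2
from workcell import read_state, imaging, order, robot
def load(p):
    return dict(np.load(p))
def cloud(f):
    d=f['depth'];H,W=d.shape;fl=H/2/np.tan(np.radians(float(f['vfov']))/2)
    v,u=np.mgrid[:H,:W]
    P=np.stack([(u-f['cx'])/fl*d,(v-f['cy'])/fl*d,d],-1)
    X=(P-f['t'])@f['R']; X[d==0]=np.nan
    return X
def proj(f,X):
    fl=420/2/np.tan(np.radians(float(f['vfov']))/2)
    c=np.atleast_2d(X)@f['R'].T+f['t']
    return np.c_[c[:,0]/c[:,2]*fl+f['cx'],c[:,1]/c[:,2]*fl+f['cy']]
def ray(f,u,v,z):
    fl=420/2/np.tan(np.radians(float(f['vfov']))/2)
    d=f['R'].T@np.array([(u-f['cx'])/fl,(v-f['cy'])/fl,1]); c=-f['R'].T@f['t']
    return c+d*(z-c[2])/d[2]
E
python3 - <<'E'
from h import *
t=load('pics/top0.npz');s=load('pics/side0.npz')
def crop(f,x0,y0,w,h,k): return cv2.resize(f['image'][y0:y0+h,x0:x0+w,::-1],None,fx=k,fy=k,interpolation=cv2.INTER_CUBIC)
a=crop(t,200,165,100,75,4);b=crop(t,380,225,120,75,4);c=crop(t,340,130,110,75,4);
im=np.zeros((600,800,3),np.uint8);im[:300,:400]=a;im[:300,400:800]=b[:,:400];im[300:,:400]=c[:,:400]
d=crop(s,200,140,100,75,4);im[300:,400:]=d
cv2.imwrite('pics/crops0.png',im)
for n,f in(('top',t),('side',s)):
    X=cloud(f)
    img=f['image'].astype(int);hsv=cv2.cvtColor(f['image'],cv2.COLOR_RGB2HSV)
    tab=X[300:340,150:250].reshape(-1,3) if n=='top' else X[250:300,100:200].reshape(-1,3)
    print(n,'table z',np.nanmedian(tab[:,2]),np.nanstd(tab[:,2]))
    for nm,lo,hi in(('blue',105,125),('green',45,85),('red',0,6)):
        m=((hsv[...,0]>=lo)&(hsv[...,0]<=hi)&(hsv[...,1]>140)).astype(np.uint8)
        k,l,st,ce=cv2.connectedComponentsWithStats(m)
        for i in range(1,k):
            if st[i,4]>80:
                p=X[(l==i)];p=p[~np.isnan(p[:,0])];
                if len(p): print(nm,st[i],np.round(np.percentile(p,2,axis=0),3),np.round(np.percentile(p,98,axis=0),3))
E
```

```text
top table z 0.0007745796575362623 0.001857570621375669
blue [243 180  11  35 261] [0.525 0.188 0.02 ] [0.592 0.207 0.102]
blue [122 199  56  14 537] [0.52  0.364 0.017] [0.541 0.468 0.123]
blue [269 238  38  48 547] [0.38  0.071 0.014] [0.461 0.142 0.124]
blue [ 24 303  21  19 240] [0.266 0.659 0.053] [0.303 0.693 0.069]
red [230 185  13  31 300] [0.518 0.215 0.012] [0.584 0.245 0.085]
red [  6 293  22  19 316] [0.286 0.7   0.045] [0.324 0.734 0.069]
side table z -0.000899401278283859 0.020649655735598148
blue [ 0 28 16 28 89] [-0.036  1.053  0.049] [-0.024  1.068  0.132]
blue [224 101  17  42 435] [0.521 0.358 0.01 ] [0.539 0.467 0.12 ]
blue [253 163  33  28 214] [0.514 0.183 0.054] [0.591 0.202 0.099]
blue [263 181  18  14  94] [0.538 0.187 0.018] [0.583 0.205 0.03 ]
blue [ 201  199   40   55 1083] [0.371 0.06  0.01 ] [0.462 0.134 0.12 ]
red [  0   0  20  29 151] [0.011 1.064 0.128] [0.028 1.077 0.208]
red [ 11   0  20  29 158] [0.042 1.053 0.126] [0.061 1.069 0.208]
red [124  81  14  13 110] [0.291 0.696 0.042] [0.323 0.724 0.066]
red [258 170  19  18 149] [0.537 0.215 0.01 ] [0.581 0.248 0.045]
```

View pics/crops0.png

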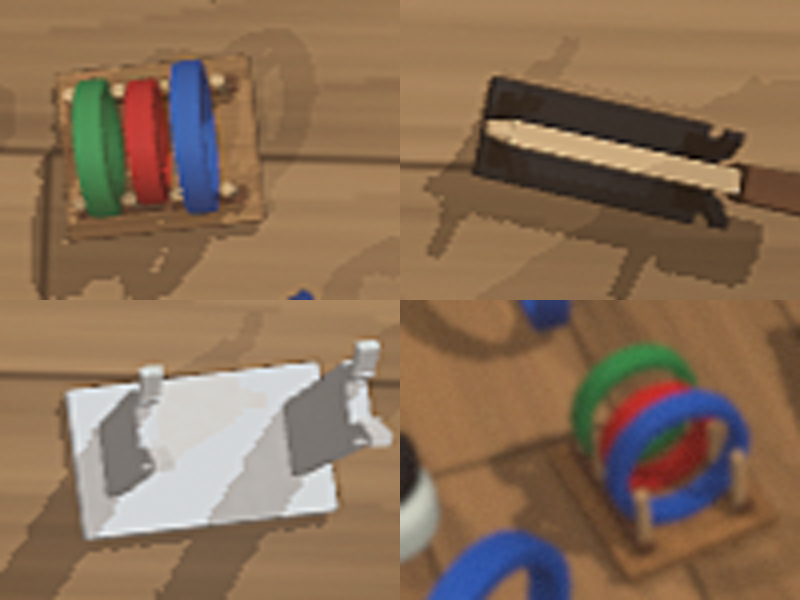

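The crop shows the three bangles in the rack, with blue at the −y slot. Its top is about 100 mm up, so it is 88 mm across and fits the description. The loose blue rings at top (150,205) and (288,262) reach about 123 mm, so they are the wrong size and not in the rack. Next I'll measure poses.

```bash
python3 - <<'E'
from h import *
F={'top':load('pics/top0.npz'),'side':load('pics/side0.npz')}
def rect(p,nm):
    (c,s,a)=cv2.minAreaRect((p[:,:2]*1000).astype(np.float32)); print(nm,len(p),'c',np.round(c,1),'size',np.round(s,1),'ang',round(a,2))
def axis(p,nm):
    c=p.mean(0);u,s,v=np.linalg.svd(p[:,:2]-c[:2],full_matrices=False);d=v[0]*np.sign(v[0][1]);t=(p[:,:2]-c[:2])@d
    print(nm,len(p),'c',np.round(c*1000,1),'yaw(of +y)',round(np.degrees(np.arctan2(-d[0],d[1])),2),'ends',np.round((c[:2]+d*t.min())*1000,1),np.round((c[:2]+d*t.max())*1000,1),'len',round(1000*np.ptp(t),1))
def rayall(f,m,z):
    v,u=np.nonzero(m);return np.array([ray(f,a,b,z) for a,b in zip(u,v)])
for n,f in F.items():
    X=cloud(f);hsv=cv2.cvtColor(f['image'],cv2.COLOR_RGB2HSV);h,s,v=[hsv[...,i].astype(int) for i in range(3)]
    x,y,z=[X[...,i] for i in range(3)]
    print('==',n)
    st=(x>.5)&(x<.75)&(y>-.25)&(y<-.02)&(s<60)&(v>60)
    rect(X[st&(z<.02)&(z>.004)],'standbase')
    pt=st&(z>.125)&(z<.17)
    k,l,stt,ce=cv2.connectedComponentsWithStats(pt.astype(np.uint8))
    for i in range(1,k):
        if stt[i,4]>8: p=X[l==i];print(' prong',stt[i],np.round(np.median(p,0)*1000),np.round(p.min(0)*1000),np.round(p.max(0)*1000))
    reg=(x>.3)&(x<.5)&(y<-.1)&(y>-.4)
    sh=reg&(z>.04)&(z<.07)&(v>140)&(s>60)
    k,l,stt,ce=cv2.connectedComponentsWithStats(sh.astype(np.uint8)); i=1+np.argmax(stt[1:,4]) if k>1 else 0
    if k>1: axis(X[l==i],'shaft depth'); axis(rayall(f,l==i,.057),'shaft ray z57')
    rb=reg&(z>.035)&(z<.075); axis(X[rb],'bar+rest high')
    hd=reg&(z>.04)&(z<.075)&(v<130)&(s>90)&(h<20)
    k,l,stt,ce=cv2.connectedComponentsWithStats(hd.astype(np.uint8)); i=1+np.argmax(stt[1:,4]) if k>1 else 0
    if k>1: print(stt[i]);axis(X[l==i],'handle')
    base=reg&(z>.004)&(z<.016)&(v<70); 
    if base.sum()>20: rect(X[base],'restbase')
    rk=(x>.47)&(x<.64)&(y>.12)&(y<.3)
    rb=rk&(z>.006)&(z<.018)
    rect(X[rb],'rackbase')
    for nm,a,b in(('blue',105,125),('green',45,85),('red',0,6)):
        m=rk&(h>=a)&(h<=b)&(s>130); 
        if n=='top': m&=z>.05
        p=X[m]; axis(p,nm); 
E
```

```text
== top
standbase 1858 c [ 641.7 -131. ] size [ 90.4 151. ] ang 8.47
 prong [425 140  13  27 197] [ 652. -183.  142.] [ 622. -193.  125.] [ 676. -176.  164.]
 prong [373 146  11  27 177] [637. -75. 146.] [608. -84. 125.] [662. -68. 163.]
shaft depth 380 c [ 420.8 -219.4   57.3] yaw(of +y) -10.99 ends [ 407.7 -286.6] [ 434.2 -150. ] len 139.1
shaft ray z57 380 c [ 420.7 -219.5   57. ] yaw(of +y) -10.99 ends [ 407.6 -287.2] [ 434.4 -149. ] len 140.8
bar+rest high 924 c [ 415.3 -247.6   58.7] yaw(of +y) -10.97 ends [ 397.3 -340.6] [ 434.2 -150. ] len 194.1
[462 266  29  15 265]
handle 265 c [ 402.7 -312.4   62.5] yaw(of +y) -10.78 ends [ 397.3 -340.6] [ 407.7 -286.3] len 55.3
restbase 803 c [ 419.7 -221.1] size [128.9  58.6] ang 79.02
rackbase 809 c [552.8 213.6] size [154.8 158.3] ang 85.44
blue 251 c [552.9 197.4  92.4] yaw(of +y) -82.35 ends [512.  191.9] [594.6 203. ] len 83.4
green 17 c [550.4 259.2  87.1] yaw(of +y) -84.15 ends [516.9 255.8] [579.6 262.2] len 63.0
red 236 c [549.5 224.9  76. ] yaw(of +y) -82.7 ends [516.5 220.7] [585.3 229.5] len 69.4
== side
standbase 2736 c [ 642
[... 339 characters left out ...]
.3 -219.6   57. ] yaw(of +y) -10.77 ends [ 411.1 -278.8] [ 434.9 -153.4] len 127.6
bar+rest high 1127 c [ 424.  -217.3   57. ] yaw(of +y) -8.75 ends [ 413.8 -283.8] [ 434.2 -151.3] len 134.0
[282 338  10  11  32]
handle 32 c [ 453.7 -173.7   63.4] yaw(of +y) 28.25 ends [ 456.4 -178.7] [ 449.2 -165.2] len 15.3
restbase 1428 c [ 422.9 -216.7] size [114.6  58.8] ang 79.14
rackbase 684 c [552.2 222.8] size [100.  118.3] ang 7.48
blue 331 c [551.  193.5  66.5] yaw(of +y) -81.97 ends [512.2 188. ] [593.1 199.4] len 81.7
green 81 c [544.6 249.6  86.9] yaw(of +y) -84.97 ends [519.4 247.4] [571.5 252. ] len 52.2
red 213 c [555.8 226.1  38.3] yaw(of +y) -82.82 ends [517.9 221.4] [581.9 229.4] len 64.6
```

Emit:
servo_tool:
  deltas:
    - [0,0,0,0,0,-0.24,-1]
    - [0,0,0,0,0,-0.24,-1]
    - [0,0,0,0,0,-0.24,-1]
    - [0,0,0,0,0,-0.24,-1]
    - [0,0,0,0,0,-0.24,-1]
    - [0,0,0,0,0,-0.24,-1]
    - [0,0,0,0,0,-0.24,-1]
    - [0,0,0,0,0,-0.24,-1]
    - [0,0,0,0,0,0,-1]
  grip_force: 90

```text
time: 1.05
tcp_pos: [0.2013, -0.5117, 0.231]
tool_rot: [[0.188, 0.982, -0.0], [0.982, -0.188, 0.001], [0.0, -0.0, -1.0]]
contact_force: [-0.2, 0.4, -0.4]
grip_width: 0.0858
```

Emit:
servo_tool:
  deltas:
    - [0.058,0.04,0.02,0,0,0,-1]
    - [0.058,0.04,0.02,0,0,0,-1]
    - [0.058,0.04,0.02,0,0,0,-1]
    - [0.058,0.04,0.02,0,0,0,-1]
    - [0.058,0.04,0.02,0,0,0,-1]
    - [0.058,0.04,0.02,0,0,0,-1]
    - [0.058,0.04,0.02,0,0,0,-1]
    - [0.058,0.04,0.02,0,0,0,-1]
    - [0.058,0.04,0.02,0,0,0,-1]
    - [0.058,0.04,0.02,0,0,0,-1]
    - [0,0,0,0,0,0,-1]
    - [0,0,0,0,0,0,-1]

```text
time: 2.25
tcp_pos: [0.4025, -0.314, 0.1511]
tool_rot: [[0.191, 0.982, -0.001], [0.982, -0.191, 0.0], [0.0, -0.001, -1.0]]
contact_force: [0.1, -1.2, 0.5]
grip_width: 0.0854
```

```bash
python3 - <<'E'
from h import *
a=imaging.grab_frame('wrist');b=imaging.grab_frame('top')
cv2.imwrite('pics/w1.png',np.vstack([a['image'][120:,:,::-1],b['image'][180:330,:,::-1]])[:600])
E
```

```text
(no output)
```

View pics/w1.png

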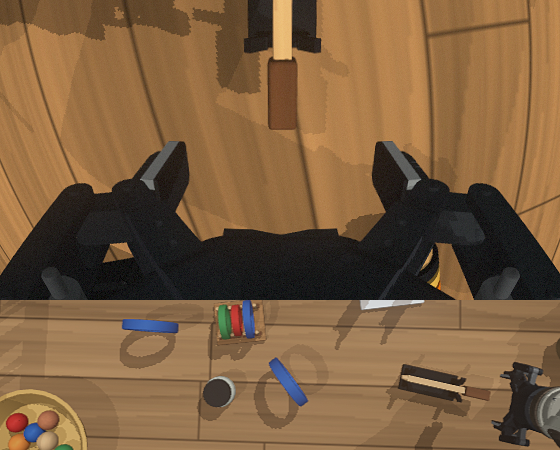

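The wrist view shows the handle at column 282, midway between the fingers and aligned with the tool. I'll descend and grip.

Emit:
servo_tool:
  deltas:
    - [0.003,0,0.03,0,0,0,-1]
    - [0,0,0.04,0,0,0,-1]
    - [0,0,0.04,0,0,0,-1]
    - [0,0,0.04,0,0,0,-1]
    - [0,0,0.04,0,0,0,-1]
    - [0,0,0.04,0,0,0,-1]
    - [0,0,0.035,0,0,0,-1]
    - [0,0,0.025,0,0,0,-1]
    - [0,0,0.015,0,0,0,-1]
    - [0,0,0,0,0,0,-1]
    - [0,0,0,0,0,0,-1]

```text
time: 3.45
tcp_pos: [0.4028, -0.3134, 0.0297]
tool_rot: [[0.19, 0.982, 0.0], [0.982, -0.19, -0.0], [-0.0, 0.001, -1.0]]
contact_force: [1.0, 0.3, -0.5]
grip_width: 0.0855
```

Emit:
servo_tool:
  deltas:
    - [0,0,0,0,0,0,1]
    - [0,0,0,0,0,0,1]
    - [0,0,0,0,0,0,1]
    - [0,0,0,0,0,0,1]
    - [0,0,0,0,0,0,1]
    - [0,0,0,0,0,0,1]
    - [0,0,0,0,0,0,1]
    - [0,0,0,0,0,0,1]
  grip_force: 90

```text
time: 4.25
tcp_pos: [0.4028, -0.3132, 0.0296]
tool_rot: [[0.19, 0.982, 0.0], [0.982, -0.19, -0.0], [-0.0, 0.0, -1.0]]
contact_force: [-1.3, 0.5, 4.6]
grip_width: 0.0206
```

Emit:
servo_tool:
  deltas:
    - [0,0,-0.01,0,0,0,1]
    - [0,0,-0.02,0,0,0,1]
    - [0,0,-0.04,0,0,0,1]
    - [0,0,-0.05,0,0,0,1]
    - [0,0,-0.06,0,0,0,1]
    - [0,0,-0.06,0,0,0,1]
    - [0,0,-0.06,0,0,0,1]
    - [0,0,-0.06,0,0,0,1]
    - [0,0,-0.06,0,0,0,1]
    - [0,0,-0.02,0,0,0,1]
    - [0,0,0,0,0,0,1]
    - [0,0,0,0,0,0,1]

```text
time: 5.45
tcp_pos: [0.4025, -0.313, 0.2042]
tool_rot: [[0.19, 0.982, -0.001], [0.982, -0.19, 0.001], [0.001, -0.001, -1.0]]
contact_force: [0.3, 0.6, -2.2]
grip_width: 0.0208
```

```bash
cat > bar.py <<'E'
from h import *
def axis3(p):
    c=np.median(p,0)
    for _ in range(4):
        u,s,v=np.linalg.svd(p-p.mean(0),full_matrices=False);d=v[0]*np.sign(v[0][1]);r=np.linalg.norm((p-p.mean(0))-np.outer((p-p.mean(0))@d,d),axis=1);p=p[r<max(.008,2*np.median(r))]
    t=(p-p.mean(0))@d;c=p.mean(0)
    return c,d,c+d*t.min(),c+d*t.max(),len(p)
def barview(st,names=('top','side')):
    tcp=np.array(st['tcp_pos']);R=np.array(st['tool_rot'])
    for n in names:
        f=imaging.grab_frame(n);X=cloud(f);q=(X-tcp)@R
        hsv=cv2.cvtColor(f['image'],cv2.COLOR_RGB2HSV);s,v=hsv[...,1].astype(int),hsv[...,2].astype(int)
        m=(q[...,0]>.035)&(q[...,0]<.19)&(abs(q[...,1])<.03)&(abs(q[...,2]+.02)<.03)&(v>120)
        p=q[m]
        if len(p)>20:
            c,d,a,b,k=axis3(p);d=d*np.sign(d[0])
            print(n,k,'in tool mm: c',np.round(c*1e3,1),'yaw',round(np.degrees(d[1]/d[0]),2),'pitch(down+)',round(np.degrees(d[2]/d[0]),2),'x range',np.round([p[:,0].min()*1e3,p[:,0].max()*1e3]))
        cv2.imwrite(f'pics/{n}_{st["time"]:.2f}.png',f['image'][:,:,::-1]); print(f'pics/{n}_{st["time"]:.2f}.png')
E
python3 - <<'E'
from bar import *
barview(read_state())
t=load('pics/top0.npz');X=cloud(t)
x,y,z=[X[...,i] for i in range(3)]
hsv=cv2.cvtColor(t['image'],cv2.COLOR_RGB2HSV)
for nm,(u0,u1,v0,v1) in {'spray':(312,345,93,132),'jar':(200,238,254,290),'box':(195,272,95,160)}.items():
    p=X[v0:v1,u0:u1].reshape(-1,3);p=p[p[:,2]>.018];print(nm,np.round(np.percentile(p,3,axis=0),3),np.round(np.percentile(p,97,axis=0),3))
E
```

```text
top 556 in tool mm: c [100.1  -0.5 -27.7] yaw 0.26 pitch(down+) 0.59 x range [ 35. 166.]
pics/top_5.45.png
pics/side_5.45.png
spray [0.731 0.002 0.027] [0.768 0.047 0.132]
jar [0.358 0.233 0.025] [0.417 0.291 0.059]
box [0.669 0.168 0.018] [0.79  0.321 0.033]
```

The bar is held level: top view gives 0.3° yaw and 0.6° pitch, with the tip 166 mm ahead of the TCP. Next is the pre-insert point in front of the rack.

Emit:
servo_tool:
  deltas:
    - [0,0,0,0,0,-0.06,1]
    - [0,0,0,0,0,-0.16,1]
    - [0,0,0,0,0,-0.16,1]
    - [0,0,0,0,0,-0.16,1]
    - [0,0,0,0,0,-0.08,1]
    - [0,0,0,0,0,0,1]

```text
time: 6.15
tcp_pos: [0.4024, -0.313, 0.2043]
tool_rot: [[-0.134, 0.991, -0.001], [0.991, 0.134, 0.001], [0.001, -0.001, -1.0]]
contact_force: [-0.0, -0.2, -0.8]
grip_width: 0.0206
```

Emit:
servo_tool:
  deltas:
    - [0.028,0.022,0,0,0,0,1]
    - [0.068,0.05,0,0,0,0,1]
    - [0.068,0.05,0,0,0,0,1]
    - [0.068,0.05,0,0,0,0,1]
    - [0.068,0.05,0,0,0,0,1]
    - [0.068,0.05,0,0,0,0,1]
    - [0.068,0.05,0,0,0,0,1]
    - [0.068,0.05,0,0,0,0,1]
    - [0.068,0.05,0,0,0,0,1]
    - [0.068,0.05,0,0,0,0,1]
    - [0.068,0.05,0,0,0,0,1]
    - [0.028,0.022,0,0,0,0,1]

```text
time: 7.35
tcp_pos: [0.5796, 0.0108, 0.2045]
tool_rot: [[-0.135, 0.991, -0.001], [0.991, 0.135, 0.001], [0.001, -0.001, -1.0]]
contact_force: [0.1, -0.9, -1.8]
grip_width: 0.0209
```

Emit:
servo_tool:
  deltas:
    - [0,0,0,0,0,0,1]
    - [0,0,0,0,0,0,1]

```text
time: 7.55
tcp_pos: [0.5786, 0.0077, 0.205]
tool_rot: [[-0.134, 0.991, -0.001], [0.991, 0.134, -0.0], [-0.0, -0.001, -1.0]]
contact_force: [-0.2, -0.3, -1.8]
grip_width: 0.0206
```

```bash
python3 - <<'E'
from bar import *
barview(read_state())
f=imaging.grab_frame('wrist');cv2.imwrite('pics/w2.png',f['image'][:,:,::-1])
E
```

```text
top 500 in tool mm: c [ 99.1  -0.6 -27.7] yaw 0.35 pitch(down+) 0.43 x range [ 35. 166.]
pics/top_7.55.png
side 255 in tool mm: c [112.4  -1.1 -26.1] yaw 1.25 pitch(down+) 0.68 x range [ 43. 166.]
pics/side_7.55.png
```

View pics/w2.png

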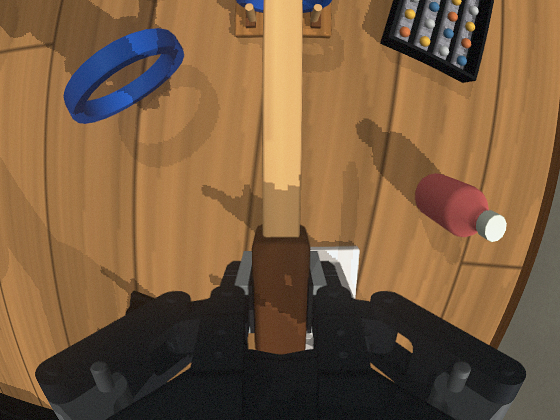

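The wrist view shows the bar at column 283, midway between the pegs at (249,15) and (317,15). Descending to insertion height.

Emit:
servo_tool:
  deltas:
    - [0,0,0.02,0,0,0,1]
    - [0,0,0.05,0,0,0,1]
    - [0,0,0.05,0,0,0,1]
    - [0,0,0.06,0,0,0,1]
    - [0,0,0.06,0,0,0,1]
    - [0,0,0.06,0,0,0,1]
    - [0,0,0.05,0,0,0,1]
    - [0,0,0.04,0,0,0,1]
    - [0,0,0.03,0,0,0,1]
    - [0,0,0.014,0,0,0,1]
    - [0,0,0,0,0,0,1]
    - [0,0,0,0,0,0,1]

```text
time: 8.9
tcp_pos: [0.5793, 0.0076, 0.0324]
tool_rot: [[-0.133, 0.991, 0.001], [0.991, 0.133, 0.0], [-0.0, 0.001, -1.0]]
contact_force: [0.3, -0.5, -0.7]
grip_width: 0.0208
```

```bash
python3 - <<'E'
from bar import *
barview(read_state())
f=imaging.grab_frame('wrist');g=imaging.grab_frame('side');h=imaging.grab_frame('top')
def crop(f,x0,y0,w,h,k): return cv2.resize(f['image'][y0:y0+h,x0:x0+w,::-1],None,fx=k,fy=k,interpolation=cv2.INTER_CUBIC)
im=np.zeros((600,800,3),np.uint8);im[:300,:400]=cv2.resize(f['image'][:,:,::-1],(400,300));im[:300,400:]=crop(g,230,130,133,100,3)[:300,:399].repeat(1,1) if 0 else cv2.resize(crop(g,230,140,120,90,3),(400,300));im[300:,:400]=cv2.resize(crop(h,200,150,160,120,3),(400,300))
cv2.imwrite('pics/m3.png',im)
E
```

```text
top 337 in tool mm: c [ 98.6  -0.7 -27.6] yaw 0.24 pitch(down+) 0.33 x range [ 36. 190.]
pics/top_8.90.png
side 209 in tool mm: c [113.3  -1.1 -25.7] yaw 0.49 pitch(down+) 0.9 x range [ 69. 188.]
pics/side_8.90.png
```

View pics/m3.png

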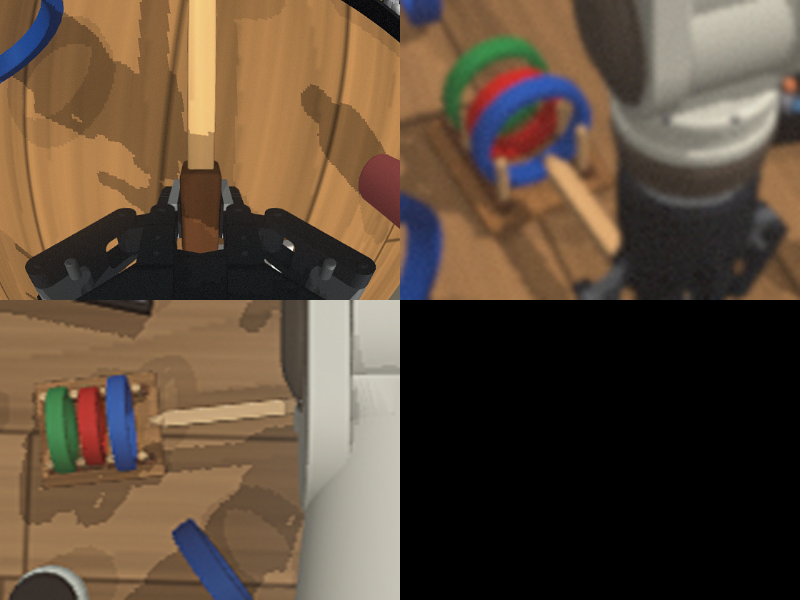

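```bash
python3 - <<'E'
from bar import *
s=read_state();tcp=np.array(s['tcp_pos']);print(np.round(s['joint_positions'],3))
rad=tcp[:2]/np.linalg.norm(tcp[:2]);lat=np.array([-rad[1],rad[0]])
for n in('side','top'):
    f=imaging.grab_frame(n);X=cloud(f).reshape(-1,3);q=X[:,:2]-tcp[:2];a=q@rad;b=q@lat
    cv2.imwrite(f'pics/{n}4.png',f['image'][:,:,::-1])
    print(n,-f['R'].T@f['t'])
    for lo in range(-260,60,20):
        m=(a>lo/1e3)&(a<(lo+20)/1e3)&(abs(b)<.07)&(X[:,2]>.02)
        if m.sum()>5: print(lo,m.sum(),'z',np.round(np.percentile(X[m,2],[1,10,50,99]),3),'lat',np.round(np.percentile(b[m],[1,99]),3))
E
```

```text
[ 0.013  0.17  -0.117  1.282 -0.     1.45 ]
side [ 0.365603   -0.40020476  0.69675819]
-260 2741 z [0.473 0.493 0.535 0.566] lat [-0.061 -0.035]
-240 2575 z [0.468 0.489 0.531 0.562] lat [-0.06  -0.034]
-220 2550 z [0.057 0.476 0.525 0.558] lat [-0.06   0.067]
-200 2462 z [0.035 0.466 0.519 0.554] lat [-0.059  0.067]
-180 2110 z [0.457 0.477 0.519 0.551] lat [-0.059 -0.028]
-160 1949 z [0.454 0.473 0.515 0.546] lat [-0.057 -0.026]
-140 1798 z [0.452 0.471 0.511 0.542] lat [-0.055 -0.022]
-120 1641 z [0.449 0.468 0.507 0.537] lat [-0.053 -0.017]
-100 1730 z [0.442 0.458 0.5   0.532] lat [-0.052 -0.011]
-80 1893 z [0.128 0.442 0.495 0.526] lat [-0.052 -0.002]
-60 3808 z [0.11  0.305 0.394 0.52 ] lat [-0.053  0.036]
-40 3777 z [0.08  0.175 0.396 0.519] lat [-0.061  0.005]
-20 3640 z [0.049 0.175 0.41  0.517] lat [-0.063  0.015]
0 2944 z [0.059 0.165 0.397 0.514] lat [-0.063  0.004]
20 1963 z [0.08  0.274 0.383 0.507] lat [-0.061  0.003]
40 634 z [0.087 0.109 0.383 0.49 ] lat [-0.053  0.017]
top [0.48339912 0.0863792  1.01105137]
-260 2325 z [0.525 0.548 0.571 0.58 ] lat [-0.053  0.058]

[... 157 characters left out ...]
 [-0.052  0.065]
-180 1928 z [0.509 0.53  0.552 0.561] lat [-0.051  0.056]
-160 1786 z [0.504 0.524 0.546 0.555] lat [-0.05   0.054]
-140 1649 z [0.501 0.52  0.54  0.549] lat [-0.048  0.052]
-120 1510 z [0.495 0.513 0.534 0.543] lat [-0.046  0.05 ]
-100 1450 z [0.479 0.505 0.526 0.536] lat [-0.048  0.05 ]
-80 1535 z [0.475 0.513 0.519 0.529] lat [-0.049  0.05 ]
-60 1545 z [0.449 0.512 0.519 0.523] lat [-0.049  0.05 ]
-40 1557 z [0.467 0.5   0.517 0.521] lat [-0.049  0.058]
-20 1742 z [0.058 0.49  0.51  0.519] lat [-0.057  0.064]
0 1495 z [0.479 0.5   0.51  0.516] lat [-0.056  0.06 ]
20 1124 z [0.478 0.491 0.501 0.51 ] lat [-0.049  0.056]
40 201 z [0.458 0.477 0.485 0.495] lat [-0.049  0.05 ]
```

View pics/side4.png

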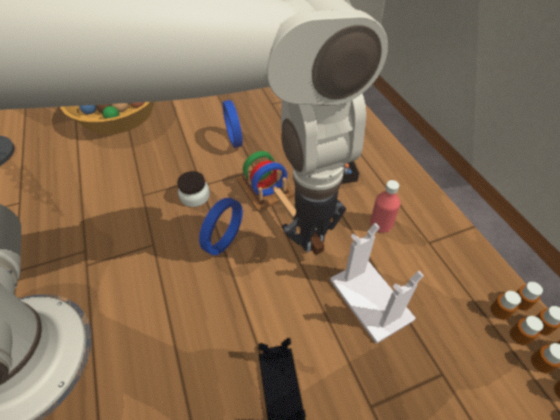

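View pics/top4.png

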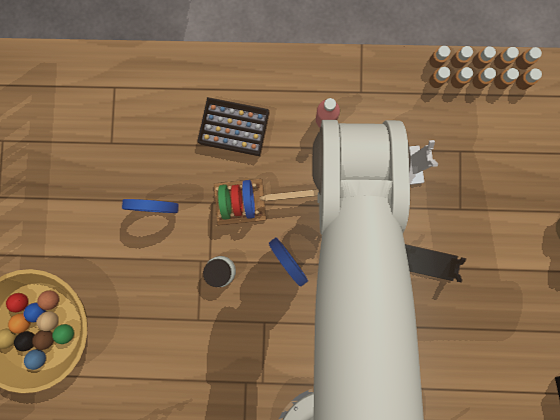

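The forearm sits above 0.44 m and the wrist column is narrow, so the loose ring is clear. The tip at side (272,190) is aimed into the blue hole. Sliding in 126 mm along tool x.

Emit:
servo_tool:
  deltas:
    - [0.01,0,0,0,0,0,1]
    - [0.02,0,0,0,0,0,1]
    - [0.03,0,0,0,0,0,1]
    - [0.03,0,0,0,0,0,1]
    - [0.03,0,0,0,0,0,1]
    - [0.03,0,0,0,0,0,1]

```text
time: 9.85
tcp_pos: [0.5708, 0.0685, 0.0317]
tool_rot: [[-0.134, 0.991, 0.0], [0.991, 0.134, 0.0], [0.0, 0.0, -1.0]]
contact_force: [0.6, -1.0, -0.6]
grip_width: 0.0208
```

Emit:
servo_tool:
  deltas:
    - [0.03,0,0,0,0,0,1]
    - [0.03,0,0,0,0,0,1]
    - [0.03,0,0,0,0,0,1]
    - [0.03,0,0,0,0,0,1]
    - [0.025,0,0,0,0,0,1]
    - [0.015,0,0,0,0,0,1]
    - [0.005,0,0,0,0,0,1]
    - [0,0,0,0,0,0,1]
    - [0,0,0,0,0,0,1]

```text
time: 10.75
tcp_pos: [0.5622, 0.1322, 0.0317]
tool_rot: [[-0.133, 0.991, -0.0], [0.991, 0.133, -0.0], [-0.0, -0.0, -1.0]]
contact_force: [0.6, -0.6, -0.9]
grip_width: 0.0207
```

```bash
python3 - <<'E'
from bar import *
f=imaging.grab_frame('wrist');g=imaging.grab_frame('side');h=imaging.grab_frame('top')
def crop(f,x0,y0,w,h): return cv2.resize(f['image'][y0:y0+h,x0:x0+w,::-1],(400,300),interpolation=cv2.INTER_CUBIC)
im=np.zeros((600,800,3),np.uint8);im[:300,:400]=cv2.resize(f['image'][:,:,::-1],(400,300));im[:300,400:]=crop(g,230,130,120,90);im[300:,:400]=crop(h,200,150,160,120)
cv2.imwrite('pics/m5.png',im)
E
```

```text
(no output)
```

View pics/m5.png

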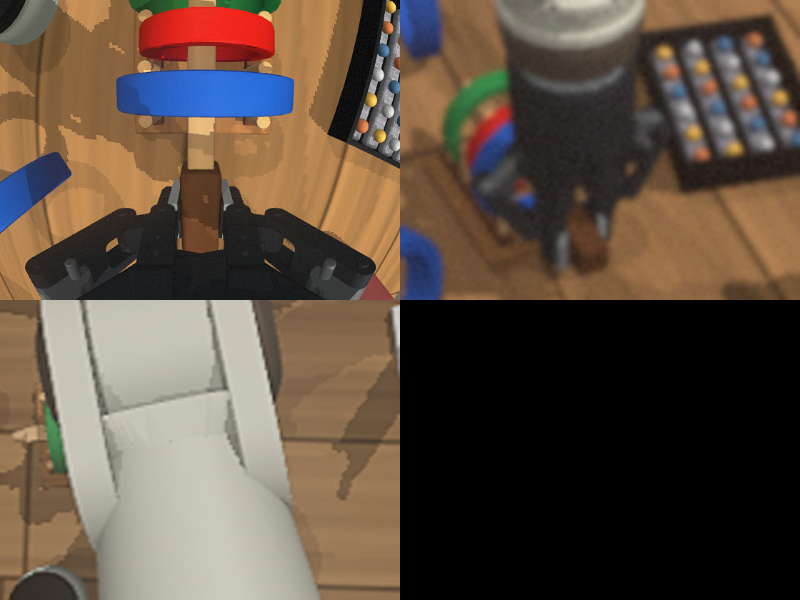

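The bar passes through blue, red and green. Its tip shows beyond green at top-crop (30,436), with no contact force and a clear gap between blue and the fingers. Lifting gently.

Emit:
servo_tool:
  deltas:
    - [0,0,-0.01,0,0,0,1]
    - [0,0,-0.015,0,0,0,1]
    - [0,0,-0.01,0,0,0,1]
    - [0,0,-0.01,0,0,0,1]
    - [0,0,-0.01,0,0,0,1]
    - [0,0,-0.01,0,0,0,1]
    - [0,0,-0.01,0,0,0,1]
    - [0,0,-0.01,0,0,0,1]
    - [0,0,-0.01,0,0,0,1]
    - [0,0,-0.01,0,0,0,1]
    - [0,0,-0.01,0,0,0,1]
    - [0,0,-0.01,0,0,0,1]

```text
time: 12.1
tcp_pos: [0.5621, 0.1325, 0.082]
tool_rot: [[-0.134, 0.991, -0.0], [0.991, 0.134, -0.0], [-0.0, -0.0, -1.0]]
contact_force: [0.1, 0.0, -2.8]
grip_width: 0.0207
```

Emit:
servo_tool:
  deltas:
    - [0,0,-0.015,0,0,0,1]
    - [0,0,-0.02,0,0,0,1]
    - [0,0,-0.025,0,0,0,1]
    - [0,0,-0.03,0,0,0,1]
    - [0,0,-0.03,0,0,0,1]
    - [0,0,-0.03,0,0,0,1]
    - [0,0,-0.03,0,0,0,1]
    - [0,0,-0.03,0,0,0,1]
    - [0,0,-0.03,0,0,0,1]
    - [0,0,-0.02,0,0,0,1]
    - [0,0,-0.01,0,0,0,1]
    - [0,0,0,0,0,0,1]

```text
time: 13.3
tcp_pos: [0.5623, 0.1326, 0.1902]
tool_rot: [[-0.134, 0.991, 0.001], [0.991, 0.134, 0.0], [0.0, 0.001, -1.0]]
contact_force: [-0.1, -0.3, -2.8]
grip_width: 0.0206
```

```bash
python3 - <<'E'
from bar import *
f=imaging.grab_frame('wrist');g=imaging.grab_frame('side');h=imaging.grab_frame('top')
def crop(f,x0,y0,w,h): return cv2.resize(f['image'][y0:y0+h,x0:x0+w,::-1],(400,300),interpolation=cv2.INTER_CUBIC)
im=np.zeros((600,800,3),np.uint8);im[:300,:400]=cv2.resize(f['image'][:,:,::-1],(400,300));im[:300,400:]=crop(g,180,80,180,135);im[300:,:400]=crop(h,180,130,160,120)
im[300:,400:]=cv2.resize(g['image'][:,:,::-1],(400,300))
cv2.imwrite('pics/m6.png',im)
E
```

```text
(no output)
```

View pics/m6.png

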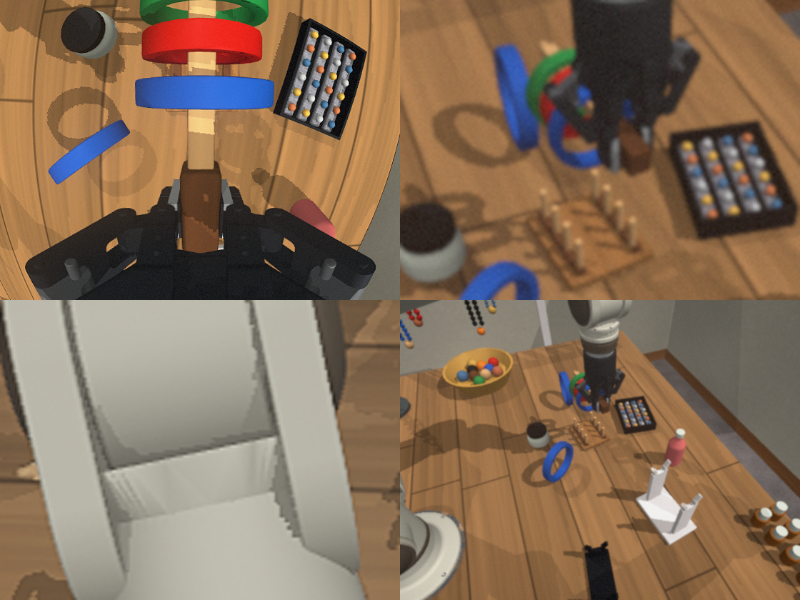

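All three bangles hang on the bar and the rack pegs are empty. I'll raise it, trim the yaw, and carry it slowly to the stand.

Emit:
servo_tool:
  deltas:
    - [0,0,-0.01,0,0,-0.013,1]
    - [0,0,-0.02,0,0,-0.014,1]
    - [0,0,-0.02,0,0,0,1]
    - [0,0,-0.02,0,0,0,1]
    - [0,0,-0.02,0,0,0,1]
    - [0,0,-0.01,0,0,0,1]
    - [0,0,0,0,0,0,1]

```text
time: 14.15
tcp_pos: [0.5624, 0.1326, 0.2306]
tool_rot: [[-0.147, 0.989, 0.001], [0.989, 0.147, 0.0], [0.0, 0.001, -1.0]]
contact_force: [0.4, 0.7, -2.3]
grip_width: 0.0211
```

Emit:
servo_tool:
  deltas:
    - [-0.006,0.004,0,0,0,0,1]
    - [-0.012,0.004,0,0,0,0,1]
    - [-0.018,0.004,0,0,0,0,1]
    - [-0.024,0.004,0,0,0,0,1]
    - [-0.03,0.004,0,0,0,0,1]
    - [-0.036,0.004,0,0,0,0,1]
    - [-0.04,0.004,0,0,0,0,1]
    - [-0.04,0.004,0,0,0,0,1]
    - [-0.04,0.004,0,0,0,0,1]
    - [-0.04,0.004,0,0,0,0,1]
    - [-0.04,0.004,0,0,0,0,1]
    - [-0.04,0.004,0,0,0,0,1]

```text
time: 15.35
tcp_pos: [0.6031, -0.0109, 0.2297]
tool_rot: [[-0.147, 0.989, 0.0], [0.989, 0.147, -0.0], [-0.0, 0.0, -1.0]]
contact_force: [-0.6, -0.3, -2.9]
grip_width: 0.0211
```

Emit:
servo_tool:
  deltas:
    - [-0.04,0.004,0,0,0,0,1]
    - [-0.04,0.004,0,0,0,0,1]
    - [-0.04,0.004,0,0,0,0,1]
    - [-0.04,0.004,0,0,0,0,1]
    - [-0.04,0.004,0,0,0,0,1]
    - [-0.04,0.004,0,0,0,0,1]
    - [-0.04,0.004,0,0,0,0,1]
    - [-0.04,0.004,0,0,0,0,1]
    - [-0.04,0.004,0,0,0,0,1]
    - [-0.036,0.004,0,0,0,0,1]
    - [-0.03,0.004,0,0,0,0,1]
    - [-0.03,0.004,0,0,0,0,1]

```text
time: 16.55
tcp_pos: [0.6489, -0.188, 0.2296]
tool_rot: [[-0.147, 0.989, -0.0], [0.989, 0.147, 0.0], [0.0, -0.0, -1.0]]
contact_force: [0.6, -0.1, -3.0]
grip_width: 0.0209
```

Emit:
servo_tool:
  deltas:
    - [-0.03,0,0,0,0,0,1]
    - [-0.024,0,0,0,0,0,1]
    - [-0.018,0,0,0,0,0,1]
    - [-0.012,0,0,0,0,0,1]
    - [-0.006,0,0,0,0,0,1]
    - [0,0,0,0,0,0,1]
    - [0,0,0,0,0,0,1]

```text
time: 17.25
tcp_pos: [0.654, -0.2223, 0.2298]
tool_rot: [[-0.148, 0.989, 0.0], [0.989, 0.148, 0.0], [0.0, 0.0, -1.0]]
contact_force: [0.8, 0.1, -2.4]
grip_width: 0.0208
```

```bash
python3 - <<'E'
from bar import *
st=read_state();barview(st)
f=imaging.grab_frame('wrist');g=imaging.grab_frame('side');h=imaging.grab_frame('top')
def crop(f,x0,y0,w,h): return cv2.resize(f['image'][y0:y0+h,x0:x0+w,::-1],(400,300),interpolation=cv2.INTER_CUBIC)
im=np.zeros((600,800,3),np.uint8);im[:300,:400]=cv2.resize(f['image'][:,:,::-1],(400,300));im[:300,400:]=crop(g,300,170,180,135);im[300:,:400]=crop(h,330,100,160,120)
im[300:,400:]=cv2.resize(g['image'][:,:,::-1],(400,300))
cv2.imwrite('pics/m7.png',im)
tcp=np.array(st['tcp_pos']);R=np.array(st['tool_rot'])
for n,F in(('side',g),('top',h)):
    X=cloud(F);q=(X-tcp)@R;hsv=cv2.cvtColor(F['image'],cv2.COLOR_RGB2HSV);hh,s=hsv[...,0],hsv[...,1]
    for nm,a,b in(('blue',105,125),('green',45,85),('red',0,6)):
        m=(hh>=a)&(hh<=b)&(s>120)&(X[...,2]>.15)&(abs(q[...,1])<.06)
        if m.sum()>5:print(n,nm,m.sum(),'bar y',np.round(np.percentile(q[m][:,0]*1e3-92,[2,50,98])))
E
```

```text
top 729 in tool mm: c [ 99.2  -1.1 -31.8] yaw 0.38 pitch(down+) 1.87 x range [ 35. 167.]
pics/top_17.25.png
side 1099 in tool mm: c [ 93.2  -3.4 -30.3] yaw 0.22 pitch(down+) 1.91 x range [ 35. 165.]
pics/side_17.25.png
side blue 1002 bar y [-35. -28. -19.]
side green 523 bar y [21. 27. 35.]
side red 611 bar y [-7. -0. 13.]
top blue 410 bar y [-31. -24. -17.]
top green 21 bar y [24. 26. 38.]
top red 482 bar y [-4.  4. 11.]
```

View pics/m7.png

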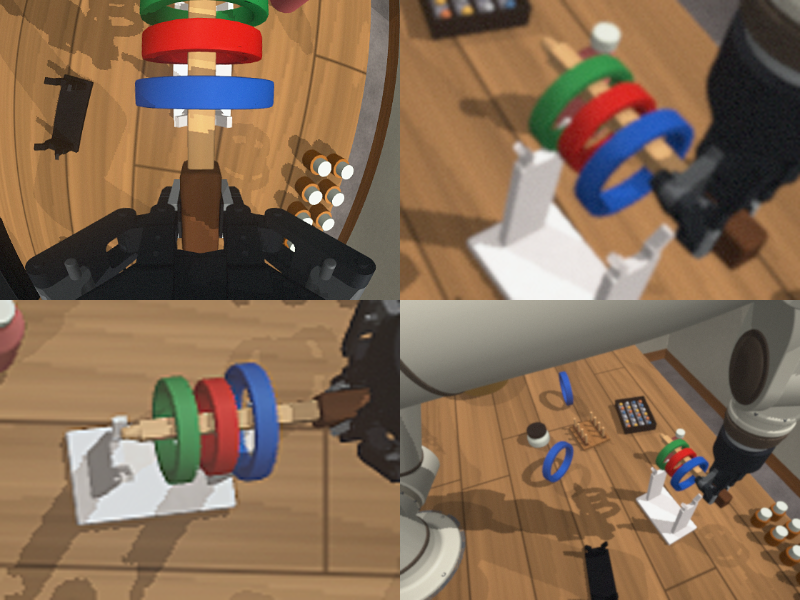

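```bash
python3 - <<'E'
from bar import *
st=read_state();tcp=np.array(st['tcp_pos']);R=np.array(st['tool_rot'])
for n in('top','side'):
    f=imaging.grab_frame(n);X=cloud(f);q=(X-tcp)@R*1e3
    hsv=cv2.cvtColor(f['image'],cv2.COLOR_RGB2HSV);h,s,v=[hsv[...,i].astype(int) for i in range(3)]
    m=(q[...,0]>30)&(q[...,0]<170)&(abs(q[...,1])<12)&(abs(q[...,2]+22)<14)&(h>8)&(h<28)&(s>60)&(s<190)&(v>90)
    p=q[m]
    for a,b in((34,52),(82,94),(106,118),(132,150)):
        k=p[(p[:,0]>a)&(p[:,0]<b)]
        if len(k)>5: print(n,a,b,len(k),'y',np.round(np.percentile(k[:,1],[5,50,95]),1),'z',np.round(np.percentile(k[:,2],[5,50,95]),1))
    hd=(q[...,0]>10)&(q[...,0]<30)&(abs(q[...,1])<14)&(abs(q[...,2]+22)<20); k=q[hd]; 
    if len(k)>5: print(n,'handle',np.round(np.median(k,0),1))
    w=(abs(X[...,0]-.642)<.06)&(abs(X[...,1]+.131)<.09)&(s<60)&(v>60)&(X[...,2]>.13)&(X[...,2]<.168)
    for sg,nm in((X[...,1]<-.13,'-y'),(X[...,1]>-.13,'+y')):
        k=X[w&sg]*1e3
        if len(k)>10:print(n,'fork',nm,len(k),np.round(np.percentile(k,[2,98],axis=0)).tolist())
E
```

```text
top 34 52 85 y [-8.  -1.6  5.2] z [-29.6 -27.8 -21.8]
top 82 94 10 y [-7.1 -2.1  4.1] z [-35.7 -29.  -26.4]
top 106 118 31 y [-7.6 -1.8  4.8] z [-30.6 -28.  -23.2]
top 132 150 86 y [-7.3 -1.3  5.2] z [-29.6 -27.6 -23.7]
top handle [ 19.6  -3.1 -32.4]
top fork -y 35 [[634.0, -189.0, 132.0], [673.0, -178.0, 161.0]]
top fork +y 154 [[608.0, -84.0, 131.0], [659.0, -69.0, 162.0]]
side 34 52 134 y [-7.  -1.1  6.1] z [-27.7 -26.2 -18.4]
side 82 94 48 y [-6.9 -5.3  4.8] z [-29.4 -25.9 -15.5]
side 106 118 68 y [-6.6 -2.1  7.2] z [-29.4 -26.4 -16.2]
side 132 150 107 y [-6.3 -2.9  6.3] z [-27.5 -26.  -15. ]
side fork -y 281 [[626.0, -194.0, 131.0], [675.0, -179.0, 161.0]]
side fork +y 146 [[610.0, -86.0, 130.0], [656.0, -71.0, 161.0]]
```

The bar is level and square to the tool, and it sits about 3 mm off laterally from the fork line at (642,−132) mm. I'll correct that and lower to just above the prongs.

Emit:
servo_tool:
  deltas:
    - [-0.001,0.003,0.01,0,0,0.005,1]
    - [0,0.004,0.02,0,0,0.005,1]
    - [0,0,0.03,0,0,0,1]
    - [0,0,0.03,0,0,0,1]
    - [0,0,0.03,0,0,0,1]
    - [0,0,0.03,0,0,0,1]
    - [0,0,0.02,0,0,0,1]
    - [0,0,0.01,0,0,0,1]
    - [0,0,0,0,0,0,1]
    - [0,0,0,0,0,0,1]

```text
time: 18.6
tcp_pos: [0.657, -0.2227, 0.1582]
tool_rot: [[-0.142, 0.99, 0.001], [0.99, 0.142, -0.0], [-0.0, 0.001, -1.0]]
contact_force: [0.2, -0.1, -2.8]
grip_width: 0.0211
```

```bash
cat > look.py <<'E'
from bar import *
import sys
f=imaging.grab_frame('wrist');g=imaging.grab_frame('side');h=imaging.grab_frame('top')
def crop(f,x0,y0,w,h): return cv2.resize(f['image'][y0:y0+h,x0:x0+w,::-1],(400,300),interpolation=cv2.INTER_CUBIC)
im=np.zeros((600,800,3),np.uint8);im[:300,:400]=crop(f,140,0,280,210);im[:300,400:]=crop(g,310,200,140,105);im[300:,:400]=crop(h,345,115,120,90)
im[300:,400:]=cv2.resize(g['image'][:,:,::-1],(400,300))
cv2.imwrite(sys.argv[1],im)
E
python3 look.py pics/m8.png
```

```text
(no output)
```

View pics/m8.png

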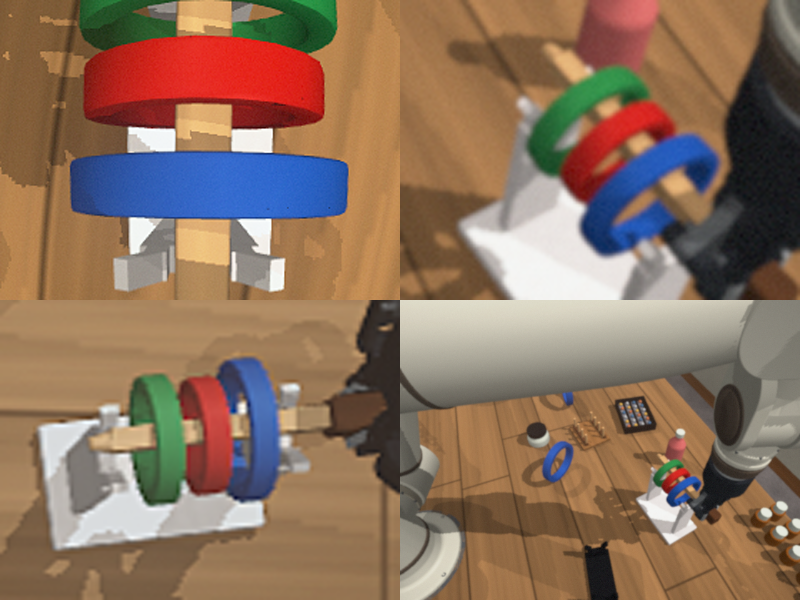

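In the wrist view the bar (176–231, mid 203) lies between the −y fork's prongs (169–232, mid 200). In the top view, after parallax, it also falls on the fork centre. Lowering into the notches.

Emit:
servo_tool:
  deltas:
    - [0,-0.001,0.006,0,0,0,1]
    - [0,0,0.012,0,0,0,1]
    - [0,0,0.012,0,0,0,1]
    - [0,0,0.012,0,0,0,1]
    - [0,0,0.012,0,0,0,1]
    - [0,0,0.012,0,0,0,1]
    - [0,0,0.012,0,0,0,1]
    - [0,0,0.006,0,0,0,1]
    - [0,0,0.003,0,0,0,1]
    - [0,0,0,0,0,0,1]
    - [0,0,0,0,0,0,1]

```text
time: 19.85
tcp_pos: [0.6565, -0.2227, 0.1231]
tool_rot: [[-0.142, 0.99, 0.0], [0.99, 0.142, -0.0], [-0.0, 0.0, -1.0]]
contact_force: [0.2, 1.3, -2.9]
grip_width: 0.0207
```

```bash
python3 look.py pics/m9.png
```

```text
(no output)
```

View pics/m9.png

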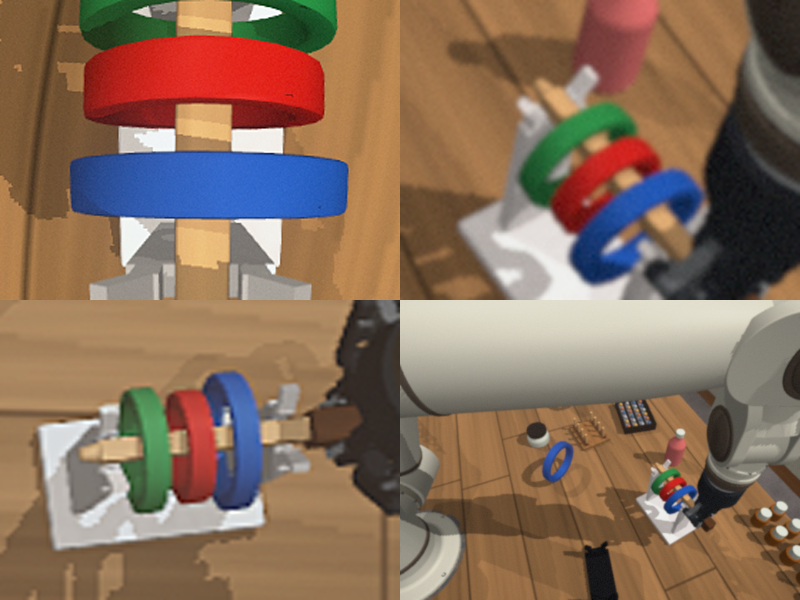

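```bash
python3 - <<'E'
from bar import *
st=read_state();tcp=np.array(st['tcp_pos']);R=np.array(st['tool_rot'])
c=np.array([.6423,-.1318]);a=np.radians(8.1);X_=np.array([np.cos(a),np.sin(a)]);Y_=np.array([-np.sin(a),np.cos(a)])
for n in('top','side'):
    f=imaging.grab_frame(n);X=cloud(f);q=np.stack([(X[...,:2]-c)@X_,(X[...,:2]-c)@Y_,X[...,2]],-1)*1e3
    hsv=cv2.cvtColor(f['image'],cv2.COLOR_RGB2HSV);h,s,v=[hsv[...,i].astype(int) for i in range(3)]
    near=(abs(q[...,0])<50)&(abs(q[...,1])<110)
    wood=near&(abs(q[...,0])<14)&(q[...,2]>132)&(q[...,2]<156)&(h>8)&(h<28)&(s>70)&(v>100)
    k=q[wood];print(n,'wood y',np.round(np.percentile(k[:,1],[.5,99.5]),1))
    for lo,hi in((-64,-50),(50,64)):
        j=k[(k[:,1]>lo)&(k[:,1]<hi)]; 
        if len(j)>4:print('  shaft at fork x',np.round(np.percentile(j[:,0],[5,50,95]),1),'z',np.round(np.median(j[:,2]),1))
    wh=near&(s<60)&(v>60)&(q[...,2]>138)&(q[...,2]<166)
    for sg in(-1,1):
        j=q[wh&(sg*q[...,1]>30)]
        if len(j)>8:print('  fork',sg,len(j),'x',np.round(np.percentile(j[:,0],[2,98]),1),'y',np.round(np.percentile(j[:,1],[2,50,98]),1))
    for nm,A,B in(('blue',105,125),('green',45,85),('red',0,6)):
        m=near&(h>=A)&(h<=B)&(s>120)&(q[...,2]>60)
        if m.sum()>5:print('  ',nm,m.sum(),'y',np.round(np.percentile(q[m][:,1],[2,50,98])),'zmin',round(q[m][:,2].min()))
E
```

```text
top wood y [-67.9  74.3]
  shaft at fork x [-6.5 -0.1  6.5] z 151.0
  shaft at fork x [-6.  -0.1  6.1] z 150.1
  fork -1 145 x [-27.1  26.3] y [-82.7 -53.1 -32.5]
  fork 1 104 x [-26.9  26.1] y [50.9 57.  61.3]
   blue 319 y [-31. -25. -18.] zmin 79
   green 37 y [24. 27. 38.] zmin 88
   red 360 y [-4.  5. 10.] zmin 94
side wood y [-107.6   72.2]
  shaft at fork x [-6.  -1.3  6.7] z 149.4
  shaft at fork x [-5.  -0.1  7.4] z 148.8
  fork -1 148 x [-26.6  21.3] y [-104.4  -54.9  -34.3]
  fork 1 144 x [-25.   27.1] y [49.3 53.1 60.1]
   blue 695 y [-35. -28. -20.] zmin 78
   green 422 y [21. 27. 35.] zmin 88
   red 480 y [-7.  0. 13.] zmin 87
```

The shaft is centred in both forks to within about 1 mm, and the bangles lie at −28, 0 and +27 mm. Shifting +1.5 mm along, then setting it down.

Emit:
servo_tool:
  deltas:
    - [0.002,0,0.001,0,0,0,1]
    - [0.002,0,0.002,0,0,0,1]
    - [0,0,0.002,0,0,0,1]
    - [0,0,0.002,0,0,0,1]
    - [0,0,0.001,0,0,0,1]
    - [0,0,0,0,0,0,1]
    - [0,0,0,0,0,0,1]

```text
time: 20.8
tcp_pos: [0.6562, -0.221, 0.1198]
tool_rot: [[-0.142, 0.99, 0.0], [0.99, 0.142, 0.0], [0.0, 0.0, -1.0]]
contact_force: [-1.4, 0.3, 0.2]
grip_width: 0.0207
```

Emit:
servo_tool:
  deltas:
    - [0,0,0.001,0,0,0,1]
    - [0,0,0,0,0,0,1]
    - [0,0,0,0,0,0,1]

```text
time: 21.1
tcp_pos: [0.6562, -0.2211, 0.1198]
tool_rot: [[-0.142, 0.99, 0.001], [0.99, 0.142, -0.0], [-0.0, 0.001, -1.0]]
contact_force: [-2.7, 2.0, 2.0]
grip_width: 0.0208
```

The force went from −2.9 to +2 N, so the forks now carry the weight. Opening in steps.

Emit:
servo_tool:
  deltas:
    - [0,0,0,0,0,0,0.48]
    - [0,0,0,0,0,0,0.42]
    - [0,0,0,0,0,0,0.35]
    - [0,0,0,0,0,0,0.25]
    - [0,0,0,0,0,0,0]
    - [0,0,0,0,0,0,-0.3]
    - [0,0,0,0,0,0,-0.3]
    - [0,0,0,0,0,0,-0.3]
  grip_force: 20

```text
time: 21.9
tcp_pos: [0.6562, -0.2211, 0.1193]
tool_rot: [[-0.142, 0.99, 0.0], [0.99, 0.142, 0.0], [0.0, 0.0, -1.0]]
contact_force: [-0.3, -0.5, -1.0]
grip_width: 0.056
```

```bash
python3 look.py pics/m10.png
```

```text
(no output)
```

View pics/m10.png

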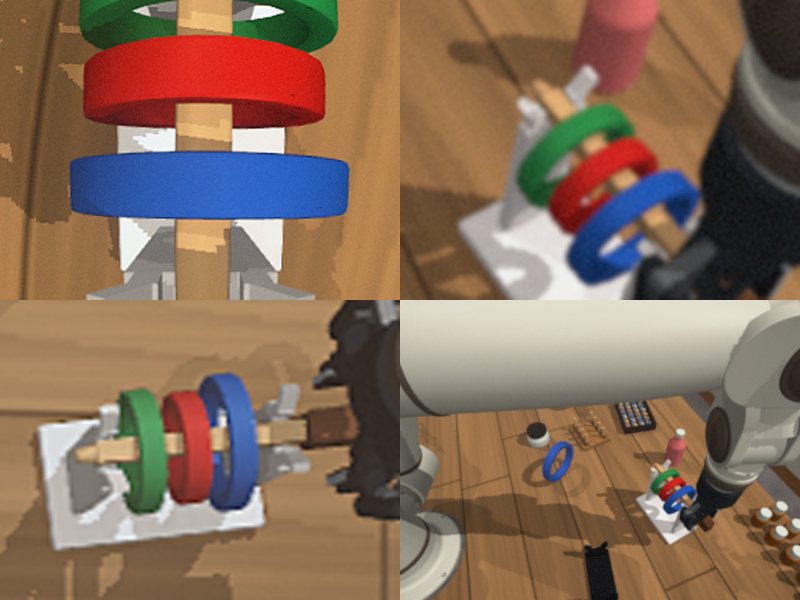

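The jaws are open and the bar lies still in both forks. Withdrawing straight up, then looking again.

Emit:
servo_tool:
  deltas:
    - [0,0,-0.01,0,0,0,-0.3]
    - [0,0,-0.02,0,0,0,-0.3]
    - [0,0,-0.03,0,0,0,-0.3]
    - [0,0,-0.05,0,0,0,-0.3]
    - [0,0,-0.06,0,0,0,-0.3]
    - [0,0,-0.06,0,0,0,-0.3]
    - [0,0,-0.05,0,0,0,-0.3]
    - [-0.03,0,-0.02,0,0,0,-0.3]
    - [-0.03,0,0,0,0,0,-0.3]
    - [-0.02,0,0,0,0,0,-0.3]
    - [0,0,0,0,0,0,-0.3]
    - [0,0,0,0,0,0,-0.3]

```text
time: 23.25
tcp_pos: [0.6605, -0.2529, 0.2383]
tool_rot: [[-0.142, 0.99, -0.001], [0.99, 0.142, 0.001], [0.001, -0.001, -1.0]]
contact_force: [-0.4, 0.7, -0.0]
grip_width: 0.0555
```

```bash
python3 look.py pics/m11.png; python3 - <<'E'
from bar import *
c=np.array([.6423,-.1318]);a=np.radians(8.1);X_=np.array([np.cos(a),np.sin(a)]);Y_=np.array([-np.sin(a),np.cos(a)])
old={'top':load('pics/top0.npz'),'side':load('pics/side0.npz')}
for n in('top','side'):
    f=imaging.grab_frame(n);X=cloud(f);q=np.stack([(X[...,:2]-c)@X_,(X[...,:2]-c)@Y_,X[...,2]],-1)*1e3
    hsv=cv2.cvtColor(f['image'],cv2.COLOR_RGB2HSV);h,s,v=[hsv[...,i].astype(int) for i in range(3)]
    near=(abs(q[...,0])<50)&(abs(q[...,1])<130)
    wood=near&(abs(q[...,0])<14)&(q[...,2]>130)&(q[...,2]<158)&(h>8)&(h<28)&(s>70)&(v>100)
    k=q[wood];print(n,'wood y',np.round(np.percentile(k[:,1],[.5,99.5]),1))
    for lo,hi in((-64,-50),(50,64)):
        j=k[(k[:,1]>lo)&(k[:,1]<hi)]
        if len(j)>4:print('  shaft at fork x',np.round(np.percentile(j[:,0],[5,50,95]),1),'top z',np.round(np.median(j[:,2]),1))
    for nm,A,B in(('blue',105,125),('green',45,85),('red',0,6)):
        m=near&(h>=A)&(h<=B)&(s>120)&(q[...,2]>60)
        if m.sum()>5:print('  ',nm,m.sum(),'y',np.round(np.percentile(q[m][:,1],[2,50,98])),'zmin',round(q[m][:,2].min()))
    df=np.abs(f['image'].astype(int)-old[n]['image']).max(-1)
    for nm,P in(('spray',[.75,.024,.06]),('jar',[.388,.262,.03]),('box',[.73,.245,.02])):
        u,w=proj(f,np.array(P))[0].astype(int);print('  ',nm,(u,w),'changed px',int((df[max(w-20,0):w+20,u-20:u+20]>60).sum()))
E
```

```text
top wood y [-116.1   75.9]
  shaft at fork x [-6.8 -0.9  5.3] top z 147.7
  shaft at fork x [-6.2 -0.5  6.4] top z 147.2
   blue 312 y [-29. -23. -16.] zmin 77
   green 36 y [27. 29. 40.] zmin 89
   red 356 y [-2.  6. 12.] zmin 91
   spray (np.int64(327), np.int64(115)) changed px 0
   jar (np.int64(219), np.int64(270)) changed px 0
   box (np.int64(233), np.int64(126)) changed px 0
side wood y [-119.7   72.5]
  shaft at fork x [-5.6 -0.3  7.3] top z 146.1
  shaft at fork x [-5.  -0.2  8.4] top z 146.2
   blue 699 y [-33. -26. -18.] zmin 74
   green 417 y [22. 29. 37.] zmin 86
   red 466 y [-6.  1. 14.] zmin 84
   spray (np.int64(382), np.int64(207)) changed px 0
   jar (np.int64(193), np.int64(187)) changed px 0
   box (np.int64(327), np.int64(158)) changed px 0
```

View pics/m11.png

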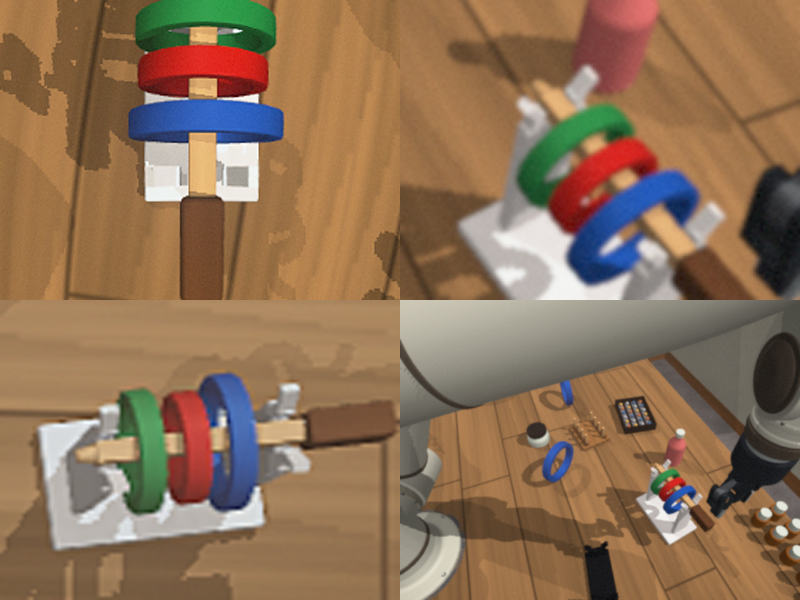

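The bar's top is 147 mm up at both forks, so its axis is 140 mm up. It is centred and square, with the three bangles between the posts and the gripper clear. Handing in.

```bash
python3 -c "
from workcell import order,read_state
print(order.sign_off(), read_state()['time'])"
```

```text
the job is handed in; nothing more can be done
the job is handed in; nothing more can be done
```

I gripped the bar by its handle and slid it through the blue, red and green bangles in the rack. I lifted all three out together and set the bar in the stand's two forks. Then I let go, backed the gripper away and handed in at about 23.5 s.

**Bar:** the last check, with the gripper withdrawn, put the bar's top about 147 mm up at both forks, so its axis is at 140 mm. It sat within about 1 mm of the fork centre line.

**Bangles:** they hang at about −26, +1 and +29 mm, all between the posts. I saw no sign of the gripper touching them: the wrist view showed a clear gap, and force readings stayed under about 5 N throughout.

**Bystanders:** the spray bottle, jar and ring box showed no changed pixels in either fixed camera.

**Disagreement:** the top and side cameras differed by 1–5 mm on where the bangles sit along the bar and about 1 mm on height, all well inside the margins. A mid-carry reading suggested the bar had drooped 1.9°. Colour filtering showed that came from bangle surfaces being counted as bar, and the bar was level.

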